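# Set the honing machine to fast and start it

## Robot

A 7-joint arm with a two-finger parallel gripper is mounted at the origin on a cart in front of the work surface, level with it; the furniture and walls round the work are solid. World frame = base frame: x ahead of the robot, y to its left, z up, the work surface at z = 0. Lengths are in m, angles in degrees, forces in N, time in s.
With the tool pointing down it reaches from about 0.425 to 0.875 m from the base axis. Payload 8.4 kg.
Tool frame: the origin (TCP) lies midway between the tips of the shut fingers; the grasp point (between the pads) lies 19 mm behind it (env.hold_point_z is the z of the grasp point in the tool frame, in m); z points along the fingers, y is the line along which they close (so a half turn about z gives the same grasp; the last joint's range is limited). The gripper opens to 87 mm and grips with 3 to 60 N. Pads are 19 mm wide; open, the fingers measure 117 mm over their backs; the gripper's body (75 mm by 190 mm) begins 51 mm behind the grasp point.
Start: joints at [-80.283, 19.091, 2.286, 83.961, -0.768, 76.965, -3.352], TCP at [0.173, 0.627, 0.223] pointing down, gripper open.
Joint ranges: [-147.57, 147.57], [-21.85, 119.76], [-74.77, 79.35], [14.55, 137.4], [-85.83, 265.84], [4.83, 119.75], [-152.11, 152.11]. Speed limits (degrees/s): [127.2, 127.2, 159.86, 159.86, 180, 180, 180].

## Interface

Orientations are given as [roll, pitch, yaw] about the fixed x, y, z axes, in that order (R = Rz(yaw) Ry(pitch) Rx(roll)).
In Python, from rig import env gives the robot as it stands. Calls block until the motion is done:
- env.reach(position, orientation): joint-space move of the TCP to a pose.
- env.movel(position, orientation=None, speed=0.15, max_force=None): straight line of the TCP; orientation=None keeps the orientation; speed is the mean speed in m/s. With max_force (N) it stops when the force on the tool has changed by that much, and returns True; else False.
- env.goto_joints(angles): joint-space move.
- env.command_gripper(opening, force=None): finger opening in m; force is the grip in N (None keeps the last); returns when the fingers have stopped.
- env.wait(seconds).
- env.inverse_kinematics(position, orientation): joint angles nearest the present ones, or None.
- env.observe(): the state.
- env.read_camera(name): name is "scene" or "top" or "wrist"; returns (picture, depth): 384x512x3 uint8, red, green, blue; 384x512 float32, m along the optical axis (not along the pixel's ray), 0 where there is no reading.
- env.camera_info(name): a dict with "fx", "fy", "cx", "cy" (pixels), "R" (3x3) and "t" (3): a world point X has camera coordinates R X + t; the wrist camera has in their place "mount" (4x4, takes a point from camera to tool coordinates, whose origin is the TCP and whose axes are the flange's). Camera axes: x right, y down, z forward; pixel columns grow to the right and rows downward; lengths in m; the calibration is good to about 2 mm. A picture is of the moment at which its call begins: read the wrist's pose just before it. camera_info takes no time and is no camera call.
A pose or a line that the arm cannot do raises env.IKError and nothing moves.
- env.finish_job(): hands the job in; it is judged then, once.
The state is a dict: "time": time; "joint_pos": joint angles; "joint_velocities": joint speeds; "joint_torque": joint torques, N m; "tool_pos": TCP position; "ee_rot": TCP orientation; "wrist_force": force on the tool from outside, world axes, zero at the start; "wrist_torque": the same for the moment, N m; "finger_gap": finger opening in m; "finger_force": force on a finger pad.
Only numpy, scipy, OpenCV 4.12 (cv2) and the standard library are available. Lean on these libraries where they do the work, as an engineer would, in place of code of your own. Each camera call takes 0.05 s, during which the arm holds its last target. There are 200 camera calls.

## Task

Set the honing machine running on fast, using only light pushes of the fingertips. Push the wooden offcut that lies in front of the wheels along the bench to the left until it is well clear of wheels and spindle (do not grip or lift it), and push the gear lever from neutral past its first notch (slow) all the way over into its second notch (fast). Only when both are done, press the green start button fully in and let it go; do not press the red stop button, and leave the tin, the gouge and the owl where they are.

Things in the scene. Friction and masses are not known exactly. Their poses are not given: they have to be found in the camera images.
- honer: Blue two-speed honing machine, bolted down. Origin: on the bench top under the middle of its gearbox; z up, +y to its left along the spindle (towards the wheels), +x to its back (the operator stands at -x). mm in this frame: gearbox x -60..60, y -60..60, top (aluminium gate plate) z 117; finned motor y -60..-207, radius 50 about x 0, z 75; base plate x -72..72, y -170..65, 14 thick
- wheels (a point): point on the spindle axis between the two wheels, in the machine's frame at x 0, y 118, z 75 mm: brown leather wheel y 85..115, radius 65; white felt wheel y 122..150, radius 61; spindle end at y 180. Only bench top lies below and in front of them
- switch_box (a point): middle of the sloping lid of the grey switch box that carries both buttons; in the machine's frame the box fills x -141..-69, y -190..-60 mm, the lid's middle is 57 mm high and it slopes 0.26 rad down towards the operator
- gear_lever (a joint): lever angle, rad: 0 neutral (leans to the motor), 0.32 first notch = slow (upright), 0.64 second notch = fast (leans to the wheels), with end stops at 0 and 0.64. Turns about the machine's x axis, pivot 60 mm above its origin. A sprung plunger holds it in each notch: about 9 N at the ball to leave neutral or slow; once past 0.16 or 0.48 rad it is drawn on into the next notch by itself
- lever_ball (a point): centre of the lever's black ball, 30 mm in diameter, 125 mm from the pivot, on a 10 mm steel rod; 179 mm above the bench at both ends of its swing and 185 when upright; it moves 79 mm in the machine's +y from neutral to fast
- start (a joint): how far the green start button is pressed, m: 0 out, 0.006 fully in; sprung, 1.5 N at first and 5 N when fully in
- start_top (a point): centre of the top of the green start button, 28 mm in diameter, the one nearer to the gearbox, about 74 mm above the bench; it is pressed down, square to the lid that slopes 0.26 rad towards the operator (straight down works too)
- stop (a joint): how far the red stop button is pressed, m (0 out, 0.006 in); leave it alone
- stop_top (a point): centre of the top of the red stop button, 36 mm in diameter on a yellow ring, 65 mm to the right (machine -y) of the green one
- offcut: loose pale wooden offcut, 40 x 85 x 22 mm (its x, y, z), 40 g, origin at the centre of its underside; it lies on the bench in front of the wheels, long side roughly along the machine's y. It is clear of the wheels when its origin is more than 230 mm from the machine's origin along the machine's +y. Beyond world y 0.44 the bench drops into the pencil tray: leave it on the top
- polish_tin: loose red round tin, 68 mm in diameter, 30 high, origin at the centre of its underside; a bystander
- blunt_gouge: loose carving gouge with a wooden handle, 204 x 26 x 28 mm (its x, y, z), origin under its middle; a bystander
- owl: loose carved wooden owl, 44 x 54 x 83 mm, origin at the centre of its underside; a bystander
Things that resemble listed ones, but are neither listed nor needed, are in the scene too. What is shaped like the offcut but purple is not meant.

How it is judged (in metres and radians):
On the way, in this order (a step that is already met when the one before it is completed fails the run):
1. the offcut is clear of the wheels and the lever is in its second notch, in either order (y of offcut in the frame of honer above 0.23 m and value of joint gear_lever above 0.6 rad), for 0.2 s.
2. the green start button is pressed in (value of joint start above 0.0045 m), for 0.05 s.
At the end, for the whole second after the job is handed in: the lever rests in its second notch (over 0.60 rad), the start button is out again, and the offcut lies flat and still on the bench more than 230 mm from the machine's origin along its +y (all of step 1 and value of joint start below 0.0015 m and height (world z) of offcut between -0.005 and 0.006 m and angle between offcut's own z axis and vertical below 0.15 rad and linear speed of offcut below 0.02 m/s); the robot touches nothing.
It fails at once if the start button is pressed (over 3 mm) while the lever is not yet in its second notch or the offcut is still before the wheels (value of joint start above 0.003 m and (value of joint gear_lever below 0.58 rad or y of offcut in the frame of honer below 0.225 m)).
It fails at once if the red stop button is pressed (over 3 mm) (value of joint stop above 0.003 m).
It fails at once if the offcut is lifted (over 12 mm) or tipped over (height (world z) of offcut above 0.012 m or angle between offcut's own z axis and vertical above 0.5 rad).
It fails at once if the offcut is gripped or squeezed (over 15 N between it and the fingers) (contact force between the fingers and offcut above 15 N).
It fails at once if the tin, the gouge or the owl is shifted by more than 20 mm (distance of any of polish_tin, blunt_gouge, owl from where it was at the start of the episode above 0.02 m).
It also fails if it takes over 64 s, if anything falls off the work surface, if the arm or the gripper's body presses on something with over 40 N, if the wrist force passes 120 N, or if a joint passes its speed limit or range.

## Working session

There is one attempt and no reset: what is moved stays moved. The work goes in short steps, each a Python script; the robot and the scene stay as the last script left them, time stands still between calls to the robot, and variables do not carry over. Pictures are saved under pics/ and viewed, at most 10 in all, crops included, and the job is handed in when it is done.

```bash
ls; mkdir -p pics
cat > h.py <<'E'
import numpy as np, cv2
from rig import env
def snap(n, f):
    p,d=env.read_camera(n); cv2.imwrite(f'pics/{f}.png',cv2.cvtColor(p,cv2.COLOR_RGB2BGR)); np.save(f'pics/{f}.npy',d); return p,d
def cloud(n,d):
    c=env.camera_info(n); v,u=np.mgrid[:d.shape[0],:d.shape[1]]
    P=np.stack([(u-c['cx'])/c['fx']*d,(v-c['cy'])/c['fy']*d,d],-1)
    W=(P-np.array(c['t']))@np.array(c['R']); W[d==0]=np.nan
    return W
E
python3 - <<'E'
from h import *
for n in('scene','top'): p,d=snap(n,n); np.save(f'pics/{n}_W.npy',cloud(n,d))
print(env.observe()['time'],env.observe()['ee_rot'])
a=cv2.imread('pics/top.png')
cv2.imwrite('pics/top_l.png',cv2.resize(a,(768,576)))
a=cv2.imread('pics/scene.png')
cv2.imwrite('pics/scene_l.png',cv2.resize(a,(768,576)))
E
```

```text
pics
0.1 [-1.79921195e+02  5.99256664e-03  1.64599155e+02]
```

View pics/top_l.png

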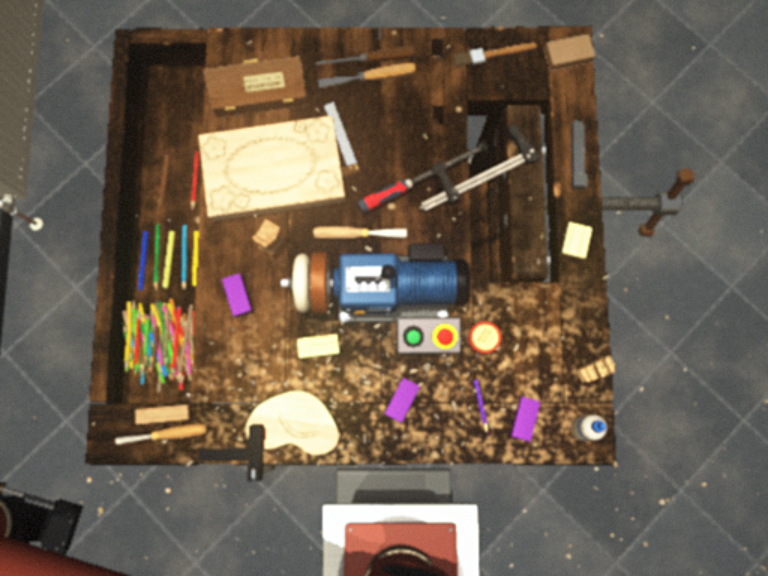

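View pics/scene_l.png

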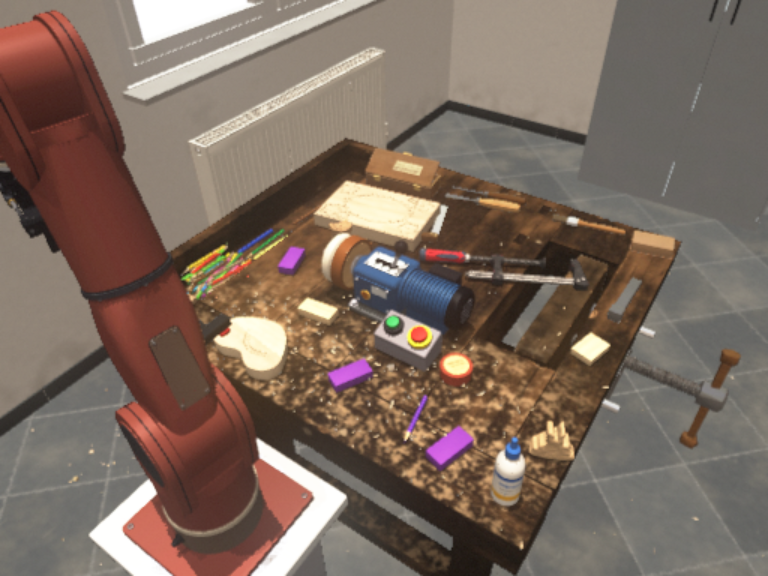

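The top view (768×576) shows the machine at (370,280), the green button at (413,336), red at (445,336), and the lever ball about (368,283). Offcut candidates: pale block (318,346), square pale block (577,240), strip (162,414), strip (570,50) and the purple ones. Only (318,346) is pale and lies in front of the wheels. I'll measure it and confirm with a crop.

Run:
```python
from h import *
a=cv2.imread('pics/top.png'); W=np.load('pics/top_W.npy'); hsv=cv2.cvtColor(a,cv2.COLOR_BGR2HSV)
def comp(m,box,name):
    mm=np.zeros(m.shape,np.uint8); x0,y0,x1,y1=box; mm[y0:y1,x0:x1]=m[y0:y1,x0:x1]
    n,l,s,c=cv2.connectedComponentsWithStats(mm); i=1+s[1:,4].argmax(); k=l==i
    P=W[k]; P=P[~np.isnan(P).any(1)]
    print(name,'n',len(P),'px',c[i].round(1),'med',np.nanmedian(P,0).round(4),'mean',P.mean(0).round(4),'zmax',P[:,2].max().round(3))
    return P
H,S,V=hsv[...,0],hsv[...,1],hsv[...,2]
g=comp((H>45)&(H<85)&(S>120),(262,210,290,240),'green')
r=comp(((H<8)|(H>172))&(S>150),(285,212,306,240),'red')
o=comp((W[...,2]>0.012)&(W[...,2]<0.04)&(V>120),(190,215,235,245),'offcut')
rc=cv2.minAreaRect((o[:,:2]*1000).astype(np.float32)); print(rc, cv2.boxPoints(rc))
bl=comp((H>95)&(H<125)&(S>100)&(W[...,2]>0.06)&(W[...,2]<.16),(220,160,320,215),'blue')
rc=cv2.minAreaRect((bl[:,:2]*1000).astype(np.float32)); print(rc)
mot=bl[bl[:,1]< bl[:,1].min()+0.13]
# base plate: z .005-.02 ; switch-box ; ball
b=W[165:205,225:275].reshape(-1,3); b=b[b[:,2]>0.165]; print('ball',len(b),b.mean(0).round(4),b.max(0).round(3),b.min(0).round(3))
# wheels: tops
w=W[160:215,190:222].reshape(-1,3); w=w[w[:,2]>0.1]; print('wheels',len(w),w.min(0).round(3),w.max(0).round(3))
rc=cv2.minAreaRect((w[:,:2]*1000).astype(np.float32)); print(rc)
sb=W[205:240,260:312].reshape(-1,3); sb=sb[(sb[:,2]>0.035)&(sb[:,2]<.09)]
print('box',cv2.minAreaRect((sb[:,:2]*1000).astype(np.float32)))
c=a[150:250,170:330]; cv2.imwrite('pics/c1.png',cv2.resize(c,(800,500),interpolation=cv2.INTER_CUBIC))
```

```text
green n 74 px [275.2 224.4] med [ 0.4918 -0.0279  0.077 ] mean [ 0.4914 -0.0285  0.0758] zmax 0.086
red n 69 px [296.2 224.1] med [ 0.4923 -0.0924  0.0784] mean [ 0.4919 -0.0928  0.0784] zmax 0.087
offcut n 339 px [212.1 230. ] med [0.4802 0.1699 0.022 ] mean [0.4804 0.1697 0.0221] zmax 0.03
((480.6865539550781, 169.76226806640625), (40.200347900390625, 85.24116516113281), 6.165291786193848) [[456.1253  209.97763]
 [465.27997 125.2295 ]
 [505.2478  129.5469 ]
 [496.09314 214.29504]]
blue n 1501 px [269.9 185.7] med [ 0.6044 -0.0211  0.114 ] mean [ 0.6048 -0.0119  0.1132] zmax 0.129
((603.5121459960938, 9.871170043945312), (249.63038635253906, 107.16592407226562), 89.00896453857422)
ball 84 [0.6041 0.0233 0.1891] [0.618 0.037 0.197] [0.592 0.01  0.178]
wheels 738 [0.545 0.143 0.1  ] [0.663 0.217 0.147]
((603.346435546875, 179.8282470703125), (118.13158416748047, 73.58041381835938), 0.6901389360427856)
box ((509.5840148925781, -54.34539031982422), (143.79989624023438, 90.66725158691406), 89.89498138427734)
```

View pics/c1.png

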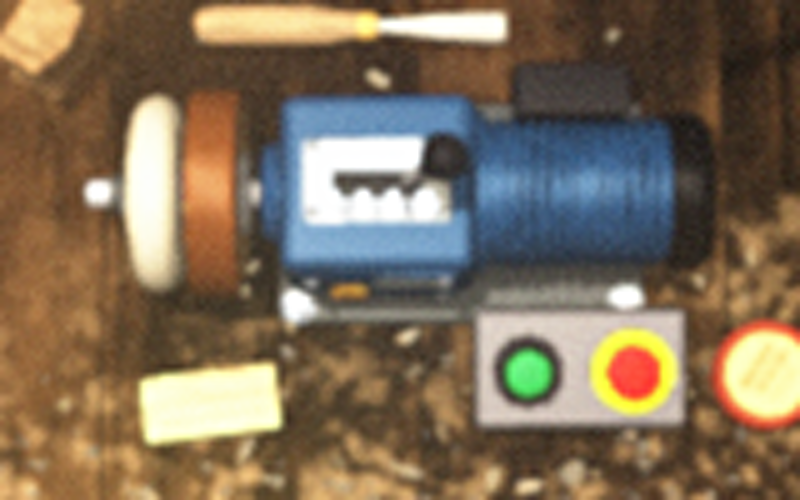

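The crop confirms it: pale block at crop (210,403), 40×85×22 mm, at world (0.4807,0.1698), rotated 6°. The machine has yaw ≈0.7° and its origin is about (0.604,0.063), judging by ball, wheels and gearbox. The lever is in neutral, leaning to the motor. I'll push the offcut first.

Run:
```python
from h import *
env.command_gripper(0.0,10)
u=np.array([-.107,.994,0]); c=np.array([.4807,.1698,0.0])
s=c-u*(.0425+.015+.012)
for y in (-173.8,6.2):
    q=env.inverse_kinematics([s[0],s[1],.25],[180,0,y]); print(y,None if q is None else np.round(q,1))
o=[180,0,-173.8]
env.reach([s[0],s[1],.25],o)
env.movel([s[0],s[1],.04],o); print(env.movel([s[0],s[1],.009],o,speed=.05,max_force=10))
e=s+u*.085+[0,0,.009]
print(env.movel(e,o,speed=.05,max_force=12)); st=env.observe(); print(st['tool_pos'],st['wrist_force'],st['time'])
p,d=snap('top','t2'); cv2.imwrite('pics/t2c.png',cv2.resize(cv2.imread('pics/t2.png')[150:270,130:330],(800,480)))
```

```text
-173.8 [-50.3  -0.9  33.6 103.6   0.5  77.1  79.4]
6.2 [ -54.3   -1.1   37.5  103.7    0.7   77.1 -100.7]
False
False
[0.47907666 0.18494049 0.00901167] [ 0.2493579   0.71120306 -0.53151565] 7.9917
```

View pics/t2c.png

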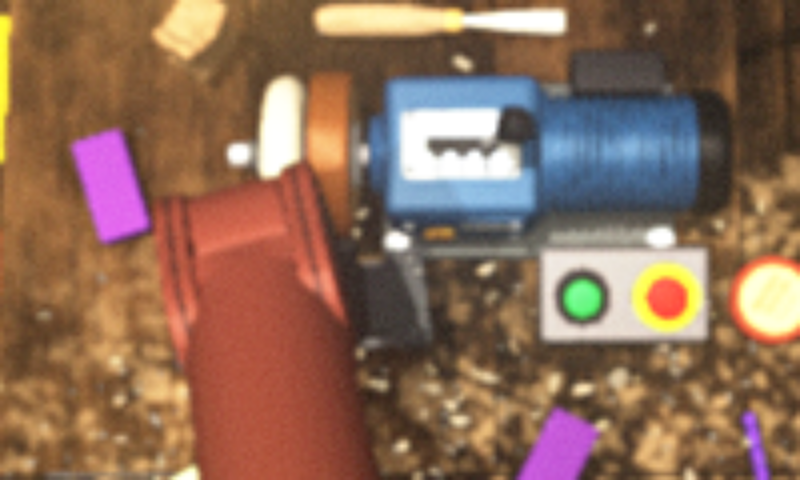

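The arm hides the offcut in this view, and there were no abnormal forces. I'll continue the push, then back off and lift to measure.

```bash
cat >> h.py <<'E'
def offcut(f):
    p,d=snap('top',f); W=cloud('top',d); V=cv2.cvtColor(p,cv2.COLOR_RGB2HSV)
    m=((W[...,2]>.012)&(W[...,2]<.04)&(V[...,2]>120)&(V[...,0]<40)&(W[...,0]>.40)&(W[...,0]<.54)&(W[...,1]>.1)&(W[...,1]<.43)).astype(np.uint8)
    n,l,s,c=cv2.connectedComponentsWithStats(m); 
    for i in range(1,n):
        if s[i,4]>60:
            P=W[l==i]; print(s[i,4],cv2.minAreaRect((P[:,:2]*1000).astype(np.float32)),np.median(P[:,2]).round(4))
E
python3 - <<'E'
from h import *
u=np.array([-.107,.994,0]); s=np.array([.4807,.1698,0.0])-u*.0695
e=s+u*.167+[0,0,.009]
print(env.movel(e,speed=.05,max_force=12)); env.wait(.2)
env.movel(e-u*.02,speed=.05); env.movel(e-u*.02+[0,0,.25])
# lever start position, high
o=[180,0,90]
for y in(90,-90):
    q=env.inverse_kinematics([.604,-.035,.27],[180,0,y]); print(y,None if q is None else np.round(q,1))
env.reach([.604,-.035,.27],[180,0,90])
offcut('t3'); print(env.observe()['time'])
cv2.imwrite('pics/t3c.png',cv2.resize(cv2.imread('pics/t3.png')[150:270,130:330],(800,480)))
E
```

```text
False
90 [-42.5  16.9  52.3  88.4 -13.5  81.3  10.7]
-90 None
341 ((465.6283264160156, 315.14093017578125), (40.16155242919922, 86.44727325439453), 5.852921485900879) 0.0215
13.6333
```

View pics/t3c.png

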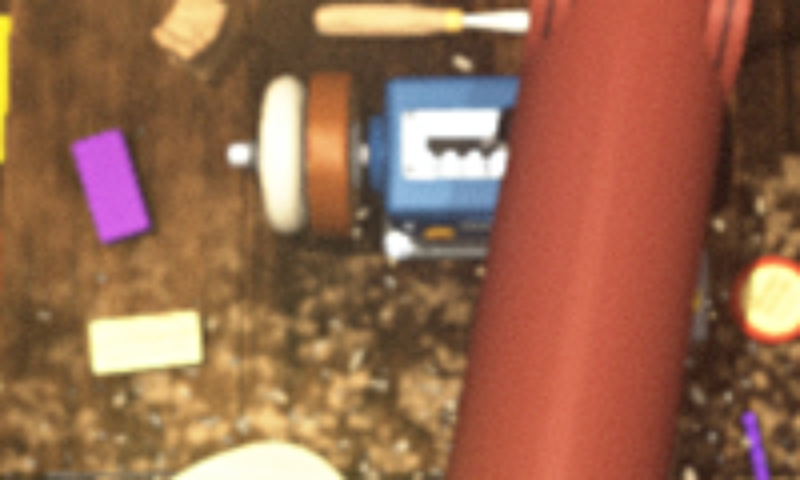

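The offcut at crop (146,342) is flat, at (0.466,0.315), which is about 0.252 in the machine frame and so clear. The lever is next.

Run:
```python
from h import *
env.movel([.604,-.035,.165],speed=.15,max_force=10)
print(env.movel([.604,.0775,.165],speed=.05,max_force=25)); st=env.observe(); print(st['tool_pos'],st['wrist_force'])
env.movel([.604,.06,.165],speed=.08); env.movel([.604,.06,.26])
o=[180,0,-173.8]
env.reach([.493,-.028,.20],[180,0,-179.3]) if env.inverse_kinematics([.493,-.028,.20],[180,0,-179.3]) is not None else print('noik')
st=env.observe(); print(st['time'],st['joint_pos'])
for n in('top','scene'):
    p,d=snap(n,n+'4'); W=cloud(n,d)
    k=(W[...,2]>.165)&(W[...,2]<.2)&(abs(W[...,0]-.604)<.025)&(W[...,1]>0)&(W[...,1]<.14)&(p.max(-1)<90)
    b=W[k]; print(n,len(b), b.mean(0) if len(b) else '', b.min(0) if len(b) else '', b.max(0) if len(b) else '')
cv2.imwrite('pics/s4c.png',cv2.resize(cv2.imread('pics/scene4.png')[130:260,180:340],(738,600)))
```

```text
False
[0.60401617 0.07721619 0.16504734] [ 0.53977942  0.23989132 -0.86909888]
19.4083 [-43.46038001   0.26002936  42.29859243 108.65049997  -0.17607226
  71.16880803  89.53257655]
top 66 [0.60260428 0.10256904 0.18974384] [0.59221486 0.09081892 0.17981638] [0.61476072 0.11423223 0.1968826 ]
scene 11 [0.59249844 0.10623641 0.18214088] [0.58866994 0.09973091 0.17582423] [0.59574648 0.11229038 0.18631303]
```

View pics/s4c.png

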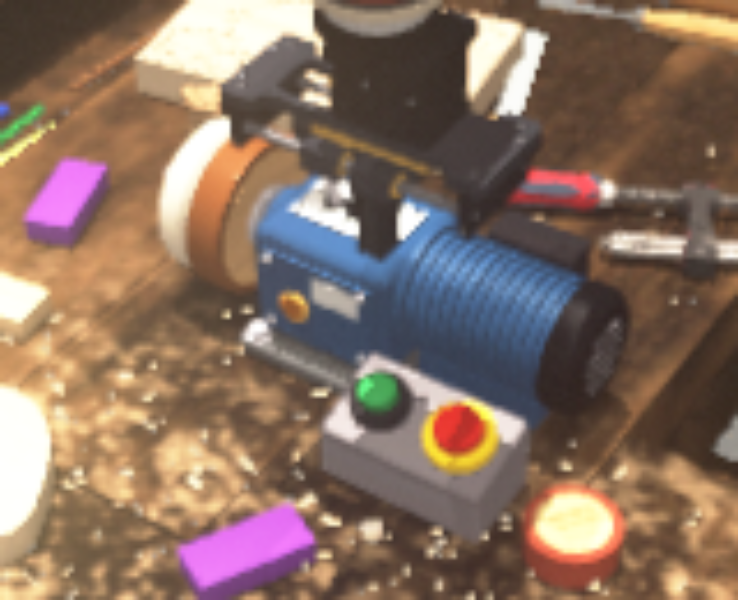

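The ball moved from y 0.0233 to 0.1026, 79 mm, so the lever is in fast. The fingers hang over the green button at crop (380,390). I'll press it now.

Run:
```python
from h import *
env.movel([.493,-.028,.085],speed=.1,max_force=8)
f0=env.observe()['wrist_force'][2]
for z in np.arange(.082,.0625,-.0015):
    h=env.movel([.493,-.028,z],speed=.03,max_force=14); st=env.observe(); F=st['wrist_force'][2]-f0
    print(round(z,4),st['tool_pos'][2].round(4),F.round(2),h)
    if h or F>9: break
env.wait(.2); print(env.observe()['wrist_force'][2]-f0)
```

```text
0.082 0.0821 -0.79 False
0.0805 0.0807 0.91 False
0.079 0.0792 1.85 False
0.0775 0.0776 3.26 False
0.076 0.0761 4.71 False
0.0745 0.075 6.89 False
0.073 0.0744 21.26 False
21.411972711112618
```

The force rose from about 1 N to 5 N over roughly 6 mm and then hit a hard stop, so the button is fully in. I'll release it and check.

Run:
```python
from h import *
env.movel([.493,-.028,.27],speed=.12)
env.reach([.35,.42,.30],[180,0,-179]) if env.inverse_kinematics([.35,.42,.30],[180,0,-179]) is not None else None
p,d=snap('top','t5'); W=cloud('top',d)
offcut('t6')
k=(W[...,2]>.165)&(W[...,2]<.2)&(abs(W[...,0]-.604)<.025)&(W[...,1]>0)&(W[...,1]<.14)&(p.max(-1)<90); print('ball',W[k].mean(0))
H=cv2.cvtColor(p,cv2.COLOR_RGB2HSV); k=(H[...,0]>45)&(H[...,0]<85)&(H[...,1]>120)&(abs(W[...,0]-.49)<.03)&(abs(W[...,1]+.028)<.03); print('green',k.sum(),np.median(W[k],0))
st=env.observe(); print(st['time'],st['wrist_force'],st['tool_pos'])
cv2.imwrite('pics/t5c.png',cv2.resize(cv2.imread('pics/t5.png')[140:270,130:340],(800,495)))
```

```text
349 ((465.69573974609375, 314.9461669921875), (41.076663970947266, 86.45716094970703), 5.3523359298706055) 0.0219
ball [0.60276509 0.10260477 0.18902885]
green 72 [ 0.49190327 -0.0280491   0.07728687]
26.3667 [-0.43387959  0.37722806 -0.07939593] [0.35104908 0.41900534 0.30011517]
```

View pics/t5c.png

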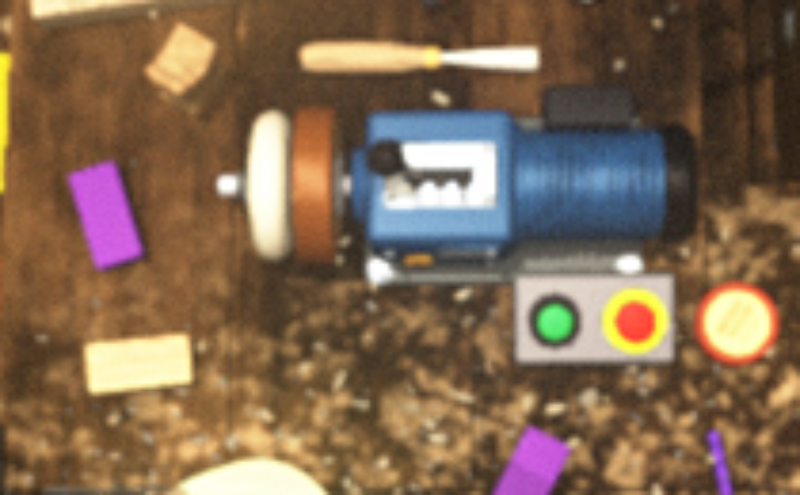

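The ball is at crop (386,157), at the wheel end. The offcut is at (138,364), clear and flat. The green button is out again at its original height, and the bystanders have not moved.

```bash
python3 -c "
from rig import env
print(env.finish_job())"
```

```text
the job is handed in; nothing more can be done
None
```

I handed the job in at about 26 s: the offcut is about 0.25 m along the machine's +y, the lever is in fast, and the start button was pressed fully and is out again; the verdict was not shown.

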